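# Lock the T-head knob into the shelf's hinge bracket

## Robot

A 6-joint arm with a two-finger parallel gripper is mounted at the origin on the work surface. World frame = base frame: x ahead of the robot, y to its left, z up, the work surface at z = 0. Lengths are in mm, angles in rad, forces in N, time in s.
With the tool pointing down it reaches from about 275 to 1000 mm from the base axis. Payload 8.4 kg.
Tool frame: the origin (TCP) lies midway between the tips of the shut fingers; the grasp point (between the pads) lies 19 mm behind it; z points along the fingers, y is the line along which they close (so a half turn about z gives the same grasp; the last joint's range is limited). The gripper opens to 85 mm and grips with 20 to 120 N. Pads are 22 mm wide; open, the fingers measure 114 mm over their backs; the gripper's body (76 mm by 85 mm) begins 54 mm behind the grasp point. The pads swing forward as they close: fully open they stand 13 mm farther back than shut.
Start: joints at [-1.269, 0.353, 1.633, -0, 1.155, -0.002], TCP at [186.966, -596.382, 231.281] pointing down, gripper open.
Joint ranges: [-2.63, 2.63], [-0.92, 2.1], [0.06, 2.66], [-1.3, 4.44], [0, 2.69], [-3.02, 3.02]. Speed limits (rad/s): [2.22, 2.22, 2.79, 3.14, 3.14, 3.14].

## Interface

Orientations are given as [roll, pitch, yaw] about the fixed x, y, z axes, in that order (R = Rz(yaw) Ry(pitch) Rx(roll)).
In Python, from rig import monitor, imaging, r gives the robot as it stands.
- The arm moves only by the tool drive_tool, never from a script. Its argument "plan" is a list of rows, each an object of numbers: "x", "y", "z": the shift along the tool's x, y, z in units of 50 mm (1.0 is 50 mm); "ax", "ay", "az": the turn, a rotation vector about the tool's x, y, z in units of 6 degrees (1.0 is 6 degrees); "hand": the finger opening in mm, from 0 to 85.4. In form: [{"x": .., "y": .., "z": .., "ax": .., "ay": .., "az": .., "hand": ..}, ...]. A call has 1 to 8 rows; each row is the pose to reach, as a shift and turn from the pose commanded when the call began, along the tool's axes at that moment; what a row does not reach only later rows make up. A row lasts 1/10 s, in which the tool goes at most 50 mm and 8.59 degrees, less where a joint would pass 70% of its speed; a pose out of reach is approached as far as the arm can. A call with a gripper value outside its range is refused whole. The fingers move at their own pace and stop on an object; "grip_force" is the grip in N (left out, the last holds). Time passes only in rows, so rows that repeat a pose let the fingers close. It gives the time, the measured TCP pose, the force, the opening and the grip force at its end, in the units of the state.
- monitor.sense(): the state, without advancing time (a new reading comes with each control period).
- imaging.grab_frame(name): name is "side" or "top"; returns the picture (384x512x3 uint8, red, green, blue); there is no depth.
- imaging.camera_info(name): a dict with "mtx" (3x3 intrinsics, pixels), "R" (3x3) and "t" (3): a world point X has camera coordinates R X + t. Camera axes: x right, y down, z forward; pixel columns grow to the right and rows downward; lengths in mm; the calibration is good to about 2 mm. A picture is of the moment at which its call begins. camera_info takes no time and is no camera call.
- r.sign_off(): hands the job in; it is judged then, once.
The state is a dict: "clock": time; "qpos": joint angles; "qvel": joint speeds; "joint_efforts": joint torques, N m; "eef_pos": TCP position; "tcp_rot": TCP orientation; "contact_force": force on the tool from outside, world axes, zero at the start; "wrist_torque": the same for the moment, N m; "opening": opening from 0.0 (shut) to 1.0 (fully open); "grasp_force": force on a finger pad.
Only numpy, scipy, OpenCV 4.12 (cv2) and the standard library are available. Lean on these libraries where they do the work, as an engineer would, in place of code of your own. Each camera call takes 0.05 s, during which the arm holds its last target. There are 200 camera calls.

## Task

Refit the clamping knob of the fold-down shelf: take it out of the wooden rest, pass its T-shaped head through the slot on top of the hinge bracket, press it down against the spring, turn it a quarter turn (either way) and let it spring up so that it stays locked when you let go. Feel your way and do not force it: the bracket must never be loaded with more than about 25 newtons. Leave the clipper case, trimmer, comb and hair clip where they are.

Things in the scene. Friction and masses are not known exactly. Their poses are not given: they have to be found in the camera images.
- knob: Clamping knob, about 70 to 120 g, hanging upright in the rest at the start. Origin: on its axis, at the underside of its round black flange (48 mm diameter, 4 mm thick); z up. Under the flange a steel neck, 8.6 mm diameter, 10 mm long, then the steel T-head. Grip bar and T-head both lie along x. A half turn leaves its shape unchanged.
- knob_grip (a point): Middle of the knob's black upright grip bar, 19 mm above the knob's origin. The bar is 40 mm along the knob's x, 14 mm along its y, 30 mm high; its foot is the flange's top. Pinch it across y.
- knob_head (a point): Middle of the underside of the knob's T-head, 18 mm below the knob's origin. The T-head is 34 mm along the knob's x, 9 mm along its y, 8 mm high.
- rest: Wooden block 80 x 80 x 45 mm, fixed to the shelf, with a round hole of 40 mm diameter, 30 mm deep, in the middle of its top; the knob's flange rests on the rim. Origin: centre of the underside.
- bracket: Hinge bracket's steel foot, fixed to the shelf: plate 100 x 80 x 6 mm and a column 30 x 40 mm. Origin: centre of the underside, z up. It carries an aluminium clamp head (64 mm along x, 60 along y) with the slot in its flat top. Only the FOOT's pose is measured; the clamp head was set by hand. It yields 1 mm per 5 N of downward load.
- slot_nominal (a point): Point fixed to the foot, 95 mm above its origin: the middle of the slot if the clamp head were at its middle setting. The real slot is up to 8 mm higher or lower and up to 7 mm to either side along the foot's x (none along y): see it or feel for it. Slot: 36 mm along the foot's x, 11 mm along its y, edges bevelled 1.5 mm.
- inside_nominal (a point): Underside of the slotted top (8 mm thick) at the middle setting; it shifts with the clamp head. Round free space below. In the underside, along the foot's y, runs a groove 17 mm wide, 3 mm deep: once the T-head is turned 90 degrees (within about 10) the spring lifts it in, flange about 5 mm above the top. To turn, the T-head must be pushed wholly below this underside.
- seat (a joint): How far the spring seat in the clamp head is pushed down, m. 0: free, seat 1 mm below the underside of the slotted top. About 0.004: T-head locked in the groove. 0.007 to 0.009: T-head low enough to turn; at 0.009 the knob's flange meets the top. Spring: 2 N at 0 plus 0.6 N per mm, so about 7 N when turning.
- case: Bystander: closed cylindrical aluminium clipper case, 68 mm diameter, 104 mm high, standing. Origin: centre of its underside.
- trimmer: Bystander: red trimmer lying flat, 150 mm long along x, 38 mm wide, 28 mm high. Origin: underside, middle of its body.
- comb: Bystander: wooden comb lying flat, 150 x 36 x 5 mm, long side along x. Origin: underside, middle of its spine.
- clip: Bystander: steel hair clip lying flat, 80 x 14 x 9 mm, long side along x. Origin: centre of its underside.
Mind the look-alikes: they are no part of the job. Of the things that look like the knob, the middle-sized one is meant.

How it is judged:
By the outcome, as a careful person would: the job done as asked, in the order asked, and still so for the second after the job is handed in, with the robot touching nothing.
It also fails if it takes over 72 s, if anything falls off the work surface, if the arm or the gripper's body presses on something with over 40 N, if the wrist force passes 120 N, or if a joint passes its speed limit or range.

## Working session

There is one attempt and no reset: what is moved stays moved. The work goes in short steps, Python scripts to look and compute and a tool call to move; the robot and the scene stay as the last step left them, time stands still between calls to the robot, and variables do not carry over. Pictures are saved under pics/ and viewed, at most 10 in all, crops included, and the job is handed in when it is done.

Besides the shell and the picture viewer there is one more tool, called after "Call:" by a JSON object that holds its "fn" and its "kwargs". drive_tool: Moves the arm, as the interface text tells. Its arguments: {"type":"object","properties":{"plan":{"type":"array","items":{"type":"object","properties":{"x":{"type":"number"},"y":{"type":"number"},"z":{"type":"number"},"ax":{"type":"number"},"ay":{"type":"number"},"az":{"type":"number"},"hand":{"type":"number"}}}},"grip_force":{"type":"number"}},"required":["plan"]}

```bash
mkdir -p pics
python3 - <<'E'
from rig import monitor, imaging, r
import cv2,numpy as np
print(monitor.sense())
for n in("top","side"):
    im=imaging.grab_frame(n); cv2.imwrite(f"pics/{n}0.png",im[:,:,::-1])
    c=imaging.camera_info(n); print(n,c, -np.array(c["R"]).T@np.array(c["t"]))
E
```

```text
{'clock': 0.0, 'qpos': array([-1.26940346e+00,  3.53666537e-01,  1.63413296e+00,  1.93276536e-05,
        1.15520395e+00, -2.40120574e-03]), 'qvel': array([ 0.00062013,  0.00063114, -0.00087529,  0.0010649 , -0.00119156,
       -0.00169741]), 'joint_efforts': array([-3.38956655e-03, -6.05252123e+01, -3.42078102e+01, -2.70824530e-04,
        9.37680539e-03,  1.43029473e-05]), 'eef_pos': array([ 186.82735068, -595.92220519,  230.55070181]), 'tcp_rot': array([-3.14018190e+00, -2.10589681e-05,  3.03786243e-01]), 'contact_force': array([ 0.25749199, -0.20338435, -0.39376446]), 'wrist_torque': array([-0.0033615 , -0.03260299,  0.00429196]), 'grasp_force': 0.0, 'opening': 1.0034687930633266}
top {'mtx': array([[414.04491199,   0.        , 256.45692178],
       [  0.        , 414.04491199, 199.5751768 ],
       [  0.        ,   0.        ,   1.        ]]), 'R': array([[ 9.41800943e-03, -9.99954611e-01,  1.44087346e-03],
       [-9.92974034e-01, -9.52222017e-03, -1.17948701e-01],
       [ 1.17957068e-01, -3.19907949e-04, -9.93018644e-01]]), 't': array([ 21.31938704, 608.08421089, 972.51067729])} [ 488.8965375    27.41984502 1037.41325852]
side {'mtx': array([[480.98604467,   0.        , 259.79315125],
       [  0.        , 480.98604467, 196.27148177],
       [  0.        ,   0.        ,   1.        ]]), 'R': array([[ 0.99957318, -0.02457106,  0.01580248],
       [-0.00828388, -0.75711202, -0.65323255],
       [ 0.02801486,  0.65282283, -0.75699242]]), 't': array([-576.05826964,   48.09099313, 1281.01130698])} [ 540.32342264 -814.01751759 1010.23359787]
```

View pics/top0.png

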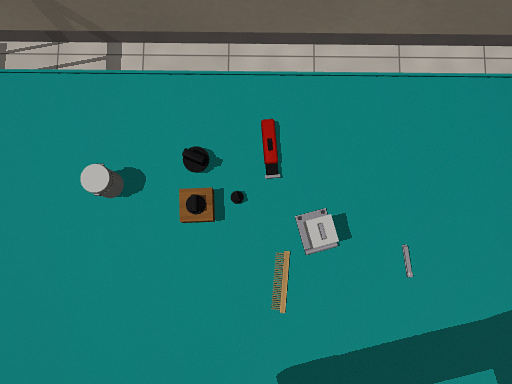

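View pics/side0.png

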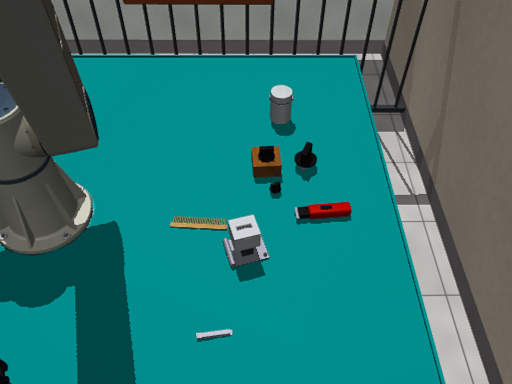

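The top view shows the rest with the knob at about (196,204) and the bracket's slot at (322,231). In the side view the knob is at (266,152) and the slot at (244,228). The look-alikes stand at top (196,159) and (237,197). I'll enlarge both areas.

Run:
```python
import cv2,numpy as np
t=cv2.imread("pics/top0.png"); s=cv2.imread("pics/side0.png")
def c(im,x,y,w=50,k=8): 
    a=cv2.resize(im[y:y+37,x:x+w],None,fx=k,fy=k,interpolation=cv2.INTER_CUBIC)
    return np.clip(a.astype(float)*1.3+10,0,255).astype(np.uint8)
m=np.vstack([np.hstack([c(t,171,186),c(t,293,207,50)]),np.hstack([c(s,241,142),c(s,220,213)])])
cv2.imwrite("pics/crop0.png",m); print(m.shape)
```

```text
(592, 800, 3)
```

View pics/crop0.png

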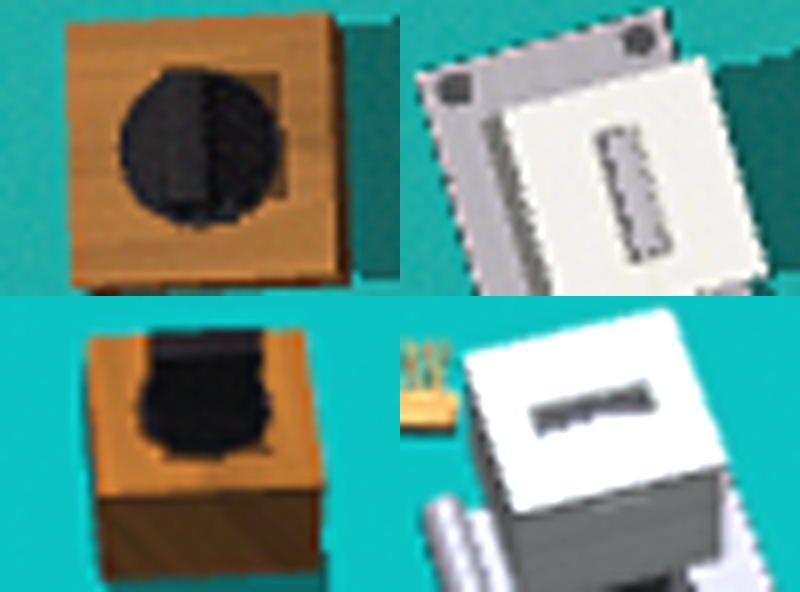

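```bash
cat > h.py <<'E'
import numpy as np, cv2
from rig import monitor, imaging, r
def P(n):
    c=imaging.camera_info(n); return c["mtx"]@np.c_[c["R"],c["t"]]
def tri(a,b):
    X=cv2.triangulatePoints(P("top"),P("side"),np.float64(a).reshape(2,1),np.float64(b).reshape(2,1)); X=(X[:3]/X[3]).ravel(); return X
def onz(n,p,z):
    M=P(n); H=np.c_[M[:,0],M[:,1],M[:,2]*z+M[:,3]]; v=np.linalg.solve(H,[*p,1]); return v[:2]/v[2]
def proj(n,X):
    v=P(n)@[*X,1]; return v[:2]/v[2]
T0=lambda x,y:(171+x/8-.44,186+y/8-.44)
T1=lambda x,y:(293+(x-400)/8-.44,207+y/8-.44)
S0=lambda x,y:(241+x/8-.44,142+(y-296)/8-.44)
S1=lambda x,y:(220+(x-400)/8-.44,213+(y-296)/8-.44)
E
python3 - <<'E'
from h import *
print("slot",tri(T1(636,194),S1(593,409)))
tc=[(503,112),(705,58),(768,270)]; sc=[(672,310),(727,463),(515,513),(465,355)]
# top image: up = +x world, left=+y ; side image right=+x, up=+y
print("cl A(+x+y)",tri(T1(503,112),S1(672,310)),"B(+x-y)",tri(T1(705,58),S1(727,463)),"C(-x-y)",tri(T1(768,270),S1(515,513)))
a,b=onz("top",T1(618,131),95),onz("top",T1(654,256),95); print("slot dir top",np.degrees(np.arctan2(*(a-b)[::-1])),np.linalg.norm(a-b))
a,b=onz("side",S1(535,422),95),onz("side",S1(651,393),95); print("side",np.degrees(np.arctan2(*(b-a)[::-1])),np.linalg.norm(a-b))
print("flange",onz("top",T0(201,148),49),onz("side",S0(205,405),49))
for p in[(66,25),(332,14),(338,283),(73,286)]: print("rest top",onz("top",T0(*p),45))
for p in[(88,338),(303,330),(322,487),(98,497)]: print("rest side",onz("side",S0(*p),45))
for p in[(168,70),(208,72),(208,205),(168,205)]: print("bar",onz("top",T0(*p),79))
for p in[(418,75),(662,10)]: print("foot",onz("top",T1(*p),6))
E
```

```text
slot [ 532.29413548 -122.12742937   97.71875186]
cl A(+x+y) [555.87510214 -84.57801626  97.33066382] B(+x-y) [ 571.41055422 -142.20804324   97.26499959] C(-x-y) [ 510.25860443 -159.3300358    97.34998784]
slot dir top 15.645196245702644 36.705501077045376
side 16.728152948448034 36.0885019510236
flange [594.06716635 172.86946363] [597.92464931 169.41336915]
rest top [631.52456159 215.29602341]
rest top [635.66276506 134.90056236]
rest top [554.18495409 131.30361969]
rest top [552.52931946 210.70631394]
rest side [556.76776003 208.57881184]
rest side [635.21928053 212.1928356 ]
rest side [637.90113499 132.11984656]
rest side [559.18576552 127.94277878]
bar [613.6653671  178.69187556]
bar [613.1891251  167.00914874]
bar [574.25309127 165.97804497]
bar [574.14222176 177.58892957]
foot [571.19374007 -69.07072064]
foot [ 592.30916166 -145.45803232]
```

Call:
{"fn": "drive_tool", "kwargs": {"plan": [{"x":12.39,"y":-12.2,"z":0,"az":2.57,"hand":85},{"x":12.39,"y":-12.2,"z":0,"az":2.57,"hand":85},{"x":12.39,"y":-12.2,"z":0,"az":2.57,"hand":85},{"x":12.39,"y":-12.2,"z":0,"az":2.57,"hand":85},{"x":12.39,"y":-12.2,"z":0,"az":2.57,"hand":85},{"x":12.39,"y":-12.2,"z":0,"az":2.57,"hand":85},{"x":12.39,"y":-12.2,"z":0,"az":2.57,"hand":85},{"x":12.39,"y":-12.2,"z":0,"az":2.57,"hand":85}]}}

```text
invalid input
```

Call:
{"fn": "drive_tool", "kwargs": {"plan": [{"x":0.7,"y":-0.7,"z":0.0,"ax":0.0,"ay":0.0,"az":1.0,"hand":85},{"x":1.4,"y":-1.4,"z":0.0,"ax":0.0,"ay":0.0,"az":2.0,"hand":85}], "grip_force": 40}}

```text
clock: 0.3
eef_pos: [232.7, -507.9, 230.5]
tcp_rot: [-3.141, 0.0, 0.088]
contact_force: [0.9, -0.2, 0.6]
opening: 0.994
grasp_force: 0.0
```

Call:
{"fn": "drive_tool", "kwargs": {"plan": [{"x":8.5,"y":-12.85,"z":0.0,"ax":0.0,"ay":0.0,"az":0.57,"hand":85},{"x":8.5,"y":-12.85,"z":0.0,"ax":0.0,"ay":0.0,"az":0.57,"hand":85},{"x":8.5,"y":-12.85,"z":0.0,"ax":0.0,"ay":0.0,"az":0.57,"hand":85},{"x":8.5,"y":-12.85,"z":0.0,"ax":0.0,"ay":0.0,"az":0.57,"hand":85},{"x":8.5,"y":-12.85,"z":0.0,"ax":0.0,"ay":0.0,"az":0.57,"hand":85},{"x":8.5,"y":-12.85,"z":0.0,"ax":0.0,"ay":0.0,"az":0.57,"hand":85},{"x":8.5,"y":-12.85,"z":0.0,"ax":0.0,"ay":0.0,"az":0.57,"hand":85},{"x":8.5,"y":-12.85,"z":0.0,"ax":0.0,"ay":0.0,"az":0.57,"hand":85}]}}

```text
clock: 1.1
eef_pos: [421.5, -153.8, 231.3]
tcp_rot: [3.141, -0.0, 0.034]
contact_force: [1.2, 0.2, -0.0]
opening: 0.995
grasp_force: 0.0
```

Call:
{"fn": "drive_tool", "kwargs": {"plan": [{"x":3.71,"y":-6.41,"z":0.0,"ax":0.0,"ay":0.0,"az":0,"hand":85},{"x":3.71,"y":-6.41,"z":0.0,"ax":0.0,"ay":0.0,"az":0,"hand":85},{"x":3.71,"y":-6.41,"z":0.0,"ax":0.0,"ay":0.0,"az":0,"hand":85},{"x":3.71,"y":-6.41,"z":0.0,"ax":0.0,"ay":0.0,"az":0,"hand":85},{"x":3.71,"y":-6.41,"z":0.0,"ax":0.0,"ay":0.0,"az":0,"hand":85},{"x":3.71,"y":-6.41,"z":0.0,"ax":0.0,"ay":0.0,"az":0,"hand":85},{"x":3.71,"y":-6.41,"z":0.0,"ax":0.0,"ay":0.0,"az":0,"hand":85},{"x":3.71,"y":-6.41,"z":0.0,"ax":0.0,"ay":0.0,"az":0,"hand":85}]}}

```text
clock: 1.9
eef_pos: [596.7, 174.9, 230.8]
tcp_rot: [-3.141, -0.0, 0.037]
contact_force: [0.6, -0.8, -0.2]
opening: 0.996
grasp_force: 0.0
```

Call:
{"fn": "drive_tool", "kwargs": {"plan": [{"x":0,"y":0,"z":1.0,"ax":0.0,"ay":0.0,"az":0,"hand":85},{"x":0,"y":0,"z":2.0,"ax":0.0,"ay":0.0,"az":0,"hand":85},{"x":0,"y":0,"z":2.6,"ax":0.0,"ay":0.0,"az":0,"hand":50},{"x":0,"y":0,"z":2.6,"ax":0.0,"ay":0.0,"az":0,"hand":50},{"x":0,"y":0,"z":2.6,"ax":0.0,"ay":0.0,"az":0,"hand":50}]}}

```text
clock: 2.4
eef_pos: [595.4, 171.0, 101.5]
tcp_rot: [3.141, 0.001, 0.035]
contact_force: [1.3, 0.6, 1.1]
opening: 0.59
grasp_force: 0.0
```

Run:
```python
from h import *
s=monitor.sense(); print(s["eef_pos"],s["tcp_rot"])
t=imaging.grab_frame("top"); q=imaging.grab_frame("side")
c=lambda im,x,y:cv2.resize(im[y:y+60,x:x+66,::-1],None,fx=6,fy=6,interpolation=cv2.INTER_CUBIC)
cv2.imwrite("pics/c1.png",np.clip(np.hstack([c(t,163,170),c(q,235,115)])*1.4+15,0,255).astype(np.uint8))
```

```text
[595.43085296 171.00796584 101.52711795] [3.14139341e+00 7.69297719e-04 3.46406932e-02]
```

View pics/c1.png

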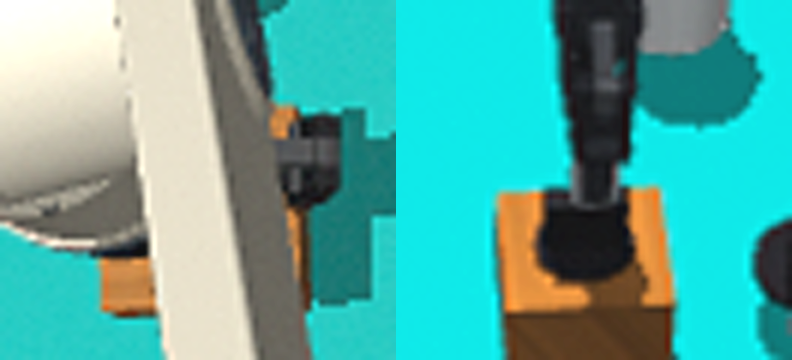

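The side view shows the finger just right of the bar's middle (column 597 against 587 in the crop). I'll shift x by -2 mm, go down and close.

Call:
{"fn": "drive_tool", "kwargs": {"plan": [{"x":-0.04,"y":0,"z":0.5,"ax":0.0,"ay":0.0,"az":0,"hand":50},{"x":-0.04,"y":0,"z":0.94,"ax":0.0,"ay":0.0,"az":0,"hand":50},{"x":-0.04,"y":0,"z":0.94,"ax":0.0,"ay":0.0,"az":0,"hand":35},{"x":-0.04,"y":0,"z":0.94,"ax":0.0,"ay":0.0,"az":0,"hand":15},{"x":-0.04,"y":0,"z":0.94,"ax":0.0,"ay":0.0,"az":0,"hand":5},{"x":-0.04,"y":0,"z":0.94,"ax":0.0,"ay":0.0,"az":0,"hand":5},{"x":-0.04,"y":0,"z":0.94,"ax":0.0,"ay":0.0,"az":0,"hand":5},{"x":-0.04,"y":0,"z":0.94,"ax":0.0,"ay":0.0,"az":0,"hand":5}], "grip_force": 60}}

```text
clock: 3.3
eef_pos: [594.9, 171.4, 56.5]
tcp_rot: [-3.141, -0.003, 0.035]
contact_force: [-0.8, -0.1, 8.0]
opening: 0.151
grasp_force: 59.8
```

Call:
{"fn": "drive_tool", "kwargs": {"plan": [{"x":-0.04,"y":0,"z":-0.2,"ax":0.0,"ay":0.0,"az":0,"hand":5},{"x":-0.04,"y":0,"z":-0.7,"ax":0.0,"ay":0.0,"az":0,"hand":5},{"x":-0.04,"y":0,"z":-1.5,"ax":0.0,"ay":0.0,"az":0,"hand":5},{"x":-0.04,"y":0,"z":-1.9,"ax":0.0,"ay":0.0,"az":0,"hand":5},{"x":-0.04,"y":0,"z":-1.9,"ax":0.0,"ay":0.0,"az":0,"hand":5},{"x":-0.04,"y":0,"z":-1.9,"ax":0.0,"ay":0.0,"az":0,"hand":5}]}}

```text
clock: 3.9
eef_pos: [591.4, 170.9, 150.1]
tcp_rot: [-3.141, -0.001, 0.035]
contact_force: [-0.7, 0.1, -1.2]
opening: 0.149
grasp_force: 59.8
```

Call:
{"fn": "drive_tool", "kwargs": {"plan": [{"x":-1.38,"y":5.82,"z":0,"ax":0.0,"ay":0.0,"az":-2.24,"hand":5},{"x":-1.38,"y":5.82,"z":0,"ax":0.0,"ay":0.0,"az":-2.24,"hand":5},{"x":-1.38,"y":5.82,"z":0,"ax":0.0,"ay":0.0,"az":-2.24,"hand":5},{"x":-1.38,"y":5.82,"z":0,"ax":0.0,"ay":0.0,"az":-2.24,"hand":5},{"x":-1.38,"y":5.82,"z":0,"ax":0.0,"ay":0.0,"az":-2.24,"hand":5},{"x":-1.38,"y":5.82,"z":0,"ax":0.0,"ay":0.0,"az":-2.24,"hand":5},{"x":-1.38,"y":5.82,"z":0,"ax":0.0,"ay":0.0,"az":-2.24,"hand":5},{"x":-1.38,"y":5.82,"z":0,"ax":0.0,"ay":0.0,"az":-2.24,"hand":5}]}}

```text
clock: 4.7
eef_pos: [531.3, -123.3, 148.1]
tcp_rot: [-3.14, 0.002, 0.266]
contact_force: [0.6, 0.5, -1.8]
opening: 0.151
grasp_force: 59.9
```

Run:
```python
from h import *
s=monitor.sense(); print(s["eef_pos"],s["tcp_rot"],s["contact_force"])
t=imaging.grab_frame("top"); q=imaging.grab_frame("side")
cv2.imwrite("pics/t2f.png",t[:,:,::-1]);cv2.imwrite("pics/s2f.png",q[:,:,::-1])
c=lambda im,x,y:cv2.resize(im[y:y+50,x:x+50,::-1],None,fx=8,fy=8,interpolation=cv2.INTER_CUBIC)
cv2.imwrite("pics/c2.png",np.clip(np.hstack([c(t,293,205),c(q,220,192)])*1.2+10,0,255).astype(np.uint8))
```

```text
[ 531.2500687  -123.30404631  148.1236737 ] [-3.14028292e+00  1.94351893e-03  2.66218156e-01] [ 0.64642134  0.47902573 -1.75254745]
```

View pics/c2.png

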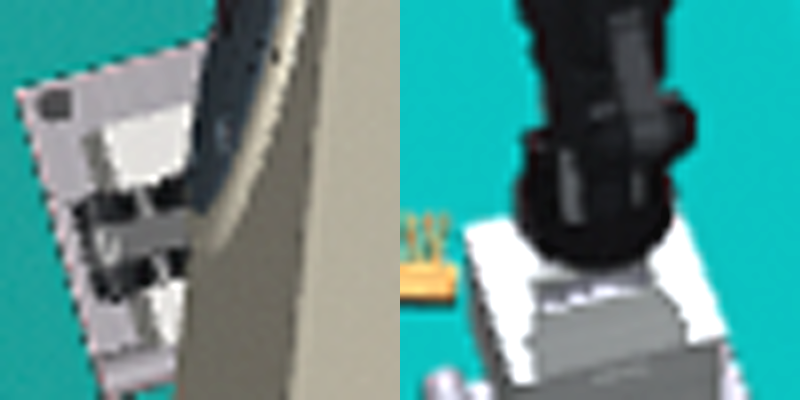

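Run:
```python
from h import *
M=P("side"); 
def xat(px,y,z): # x such that column=px
    a=M[0]-px*M[2]; return -(a[1]*y+a[2]*z+a[3])/a[0]
S2=lambda x:220+(x-400)/8-.44
print("slot x",xat(243.7,-122,97.5),"flange",xat(S2(596),-123.3,137),"head",xat(S2(592),-123.3,118.6))
print(proj("side",[531.3,-123.3,118.6]),S2(592),192+290/8-.44, proj("side",[531.3,-123.3,138]),S2(596))
```

```text
slot x 533.520826827294 flange 534.7250547584204 head 533.3906829816586
[242.66617437 221.72539862] 243.56 227.81 [242.57250048 216.57516337] 244.06
```

Call:
{"fn": "drive_tool", "kwargs": {"plan": [{"x":-0.02,"y":0,"z":0.2,"ax":0.0,"ay":0.0,"az":0,"hand":5},{"x":-0.02,"y":0,"z":0.3,"ax":0.0,"ay":0.0,"az":0,"hand":5},{"x":-0.02,"y":0,"z":0.3,"ax":0.0,"ay":0.0,"az":0,"hand":5}]}}

```text
clock: 5.1
eef_pos: [530.8, -121.5, 132.9]
tcp_rot: [-3.14, 0.002, 0.271]
contact_force: [-0.9, 0.7, -0.6]
opening: 0.149
grasp_force: 59.9
```

Run:
```python
from h import *
t=imaging.grab_frame("top"); q=imaging.grab_frame("side")
s=monitor.sense(); print(s["eef_pos"],s["tcp_rot"],s["contact_force"])
cv2.imwrite("pics/t3f.png",t[:,:,::-1]);cv2.imwrite("pics/s3f.png",q[:,:,::-1])
c=lambda im,x,y:cv2.resize(im[y:y+50,x:x+66,::-1],None,fx=12,fy=12,interpolation=cv2.INTER_CUBIC)
cv2.imwrite("pics/c3.png",np.clip(c(q,212,195)*1.5+15.,0,255).astype(np.uint8))
```

```text
[ 531.45219906 -121.98864031  133.88734218] [-3.14122066e+00  6.96610156e-04  2.70304613e-01] [-0.02716995  0.28300088 -1.68128385]
```

View pics/c3.png

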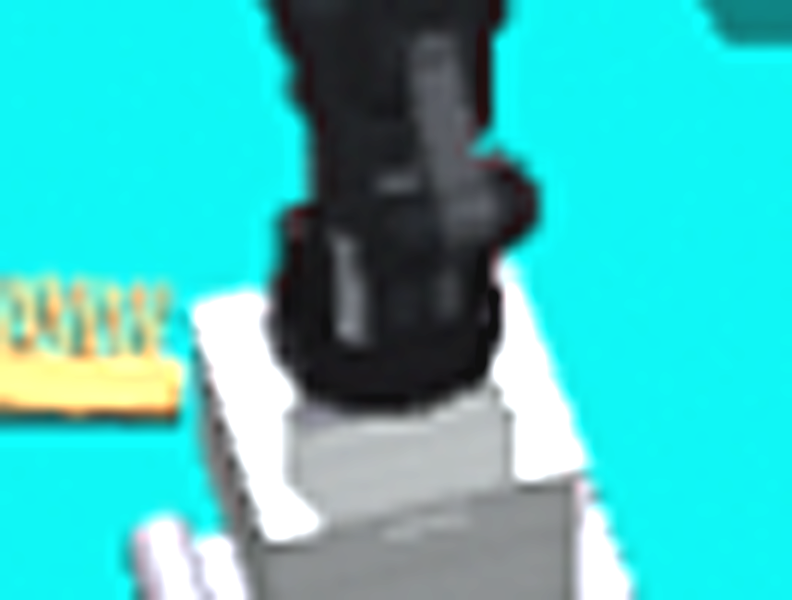

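The flange spans columns 270–500 in the crop, which puts it over the slot in x. Next I'll feel downwards.

Call:
{"fn": "drive_tool", "kwargs": {"plan": [{"x":0,"y":0,"z":0.05,"ax":0.0,"ay":0.0,"az":0,"hand":5},{"x":0,"y":0,"z":0.1,"ax":0.0,"ay":0.0,"az":0,"hand":5},{"x":0,"y":0,"z":0.1,"ax":0.0,"ay":0.0,"az":0,"hand":5}]}}

```text
clock: 5.5
eef_pos: [531.6, -122.6, 129.1]
tcp_rot: [-3.142, -0.0, 0.269]
contact_force: [-0.4, -0.3, -0.7]
opening: 0.152
grasp_force: 60.1
```

Call:
{"fn": "drive_tool", "kwargs": {"plan": [{"x":0,"y":0,"z":0.03,"ax":0.0,"ay":0.0,"az":0,"hand":5},{"x":0,"y":0,"z":0.06,"ax":0.0,"ay":0.0,"az":0,"hand":5},{"x":0,"y":0,"z":0.06,"ax":0.0,"ay":0.0,"az":0,"hand":5}]}}

```text
clock: 5.8
eef_pos: [531.7, -122.6, 126.9]
tcp_rot: [3.141, -0.0, 0.269]
contact_force: [-3.3, 0.8, 8.8]
opening: 0.153
grasp_force: 61.3
```

Call:
{"fn": "drive_tool", "kwargs": {"plan": [{"x":0,"y":0,"z":0.03,"ax":0.0,"ay":0.0,"az":0,"hand":5},{"x":0,"y":0,"z":0.04,"ax":0.0,"ay":0.0,"az":0,"hand":5},{"x":0,"y":0,"z":0.04,"ax":0.0,"ay":0.0,"az":0,"hand":5}]}}

```text
clock: 6.1
eef_pos: [531.9, -122.7, 125.6]
tcp_rot: [3.141, -0.001, 0.269]
contact_force: [-4.4, 2.5, 15.0]
opening: 0.154
grasp_force: 62.1
```

Contact came at TCP z of about 128.5. The side forces, -x and +y in the foot frame, suggest a bevel pushing the head towards the slot, so I'll follow them.

Call:
{"fn": "drive_tool", "kwargs": {"plan": [{"x":0,"y":0,"z":-0.04,"ax":0.0,"ay":0.0,"az":0,"hand":5},{"x":-0.02,"y":-0.02,"z":-0.04,"ax":0.0,"ay":0.0,"az":0,"hand":5},{"x":-0.02,"y":-0.02,"z":-0.04,"ax":0.0,"ay":0.0,"az":0,"hand":5},{"x":-0.02,"y":-0.02,"z":-0.02,"ax":0.0,"ay":0.0,"az":0,"hand":5},{"x":-0.02,"y":-0.02,"z":-0.02,"ax":0.0,"ay":0.0,"az":0,"hand":5}]}}

```text
clock: 6.6
eef_pos: [531.6, -122.5, 126.6]
tcp_rot: [3.14, -0.002, 0.269]
contact_force: [-2.2, -1.3, 11.0]
opening: 0.147
grasp_force: 61.6
```

Call:
{"fn": "drive_tool", "kwargs": {"plan": [{"x":0,"y":0,"z":0.02,"ax":0.0,"ay":0.0,"az":0,"hand":5},{"x":0,"y":0,"z":0.02,"ax":0.0,"ay":0.0,"az":0,"hand":5}]}}

```text
clock: 6.8
eef_pos: [531.6, -122.5, 125.9]
tcp_rot: [3.14, -0.003, 0.269]
contact_force: [-2.2, -0.3, 14.0]
opening: 0.152
grasp_force: 62.0
```

Run:
```python
from h import *
s=monitor.sense(); print(s["eef_pos"],s["contact_force"],s["wrist_torque"])
```

```text
[ 531.64416889 -122.49597959  125.87893799] [-2.22665354 -0.30249451 13.97453509] [-0.20139986  0.28502742  0.01869515]
```

Call:
{"fn": "drive_tool", "kwargs": {"plan": [{"x":0,"y":0,"z":-0.1,"ax":0.0,"ay":0.0,"az":0,"hand":5},{"x":0,"y":0,"z":-0.1,"ax":0.0,"ay":0.0,"az":0,"hand":5},{"x":0,"y":0,"z":-0.1,"ax":0.0,"ay":0.0,"az":0,"hand":5}]}}

```text
clock: 7.1
eef_pos: [530.1, -121.9, 129.1]
tcp_rot: [-3.141, 0.0, 0.269]
contact_force: [0.7, 0.1, -0.1]
opening: 0.15
grasp_force: 59.9
```

Run:
```python
from h import *
s=monitor.sense(); print(s["eef_pos"],s["tcp_rot"],s["contact_force"],s["wrist_torque"])
```

```text
[ 530.08871252 -121.89459363  129.09848051] [-3.14142617e+00  2.08980298e-04  2.69128271e-01] [ 0.66356591  0.09953119 -0.11200034] [-0.02373466 -0.00148385 -0.02060129]
```

Call:
{"fn": "drive_tool", "kwargs": {"plan": [{"x":0,"y":0,"z":0.03,"ax":0.0,"ay":0.0,"az":0,"hand":5},{"x":0,"y":0,"z":0.06,"ax":0.0,"ay":0.0,"az":0,"hand":5},{"x":0,"y":0,"z":0.06,"ax":0.0,"ay":0.0,"az":0,"hand":5}]}}

```text
clock: 7.4
eef_pos: [530.3, -121.8, 125.9]
tcp_rot: [-3.141, 0.0, 0.269]
contact_force: [1.5, 0.1, -1.7]
opening: 0.148
grasp_force: 59.9
```

Run:
```python
from h import *
s=monitor.sense(); print(s["eef_pos"],s["tcp_rot"],s["contact_force"],s["wrist_torque"])
```

```text
[ 530.3403961  -121.82692057  125.85997657] [-3.14140943e+00  7.41037633e-05  2.69229123e-01] [ 1.48020105  0.10449174 -1.67686042] [ 0.10323998 -0.2345497  -0.01995324]
```

The head has entered the slot: at the same height there is now no vertical load. I'll carry on down to the seat.

Call:
{"fn": "drive_tool", "kwargs": {"plan": [{"x":0,"y":0,"z":0.04,"ax":0.0,"ay":0.0,"az":0,"hand":5},{"x":0,"y":0,"z":0.08,"ax":0.0,"ay":0.0,"az":0,"hand":5},{"x":0,"y":0,"z":0.08,"ax":0.0,"ay":0.0,"az":0,"hand":5},{"x":0,"y":0,"z":0.08,"ax":0.0,"ay":0.0,"az":0,"hand":5}]}}

```text
clock: 7.8
eef_pos: [530.3, -121.9, 122.2]
tcp_rot: [-3.142, 0.0, 0.269]
contact_force: [1.8, 0.5, -1.1]
opening: 0.148
grasp_force: 59.9
```

Call:
{"fn": "drive_tool", "kwargs": {"plan": [{"x":0,"y":0,"z":0.04,"ax":0.0,"ay":0.0,"az":0,"hand":5},{"x":0,"y":0,"z":0.08,"ax":0.0,"ay":0.0,"az":0,"hand":5},{"x":0,"y":0,"z":0.08,"ax":0.0,"ay":0.0,"az":0,"hand":5},{"x":0,"y":0,"z":0.08,"ax":0.0,"ay":0.0,"az":0,"hand":5}]}}

```text
clock: 8.2
eef_pos: [530.4, -122.0, 118.3]
tcp_rot: [3.142, -0.0, 0.269]
contact_force: [1.7, -0.6, 1.1]
opening: 0.152
grasp_force: 60.2
```

Call:
{"fn": "drive_tool", "kwargs": {"plan": [{"x":0,"y":0,"z":0.04,"ax":0.0,"ay":0.0,"az":0,"hand":5},{"x":0,"y":0,"z":0.06,"ax":0.0,"ay":0.0,"az":0,"hand":5},{"x":0,"y":0,"z":0.06,"ax":0.0,"ay":0.0,"az":0,"hand":5},{"x":0,"y":0,"z":0.06,"ax":0.0,"ay":0.0,"az":0,"hand":5}]}}

```text
clock: 8.6
eef_pos: [530.4, -121.9, 115.4]
tcp_rot: [3.142, -0.0, 0.269]
contact_force: [0.4, 0.0, 2.3]
opening: 0.147
grasp_force: 60.4
```

Call:
{"fn": "drive_tool", "kwargs": {"plan": [{"x":0,"y":0,"z":0.04,"ax":0.0,"ay":0.0,"az":0,"hand":5},{"x":0,"y":0,"z":0.08,"ax":0.0,"ay":0.0,"az":0,"hand":5},{"x":0,"y":0,"z":0.08,"ax":0.0,"ay":0.0,"az":0,"hand":5},{"x":0,"y":0,"z":0.08,"ax":0.0,"ay":0.0,"az":0,"hand":5}]}}

```text
clock: 9.0
eef_pos: [530.4, -121.9, 111.3]
tcp_rot: [3.142, -0.0, 0.269]
contact_force: [-0.0, 0.3, 4.9]
opening: 0.15
grasp_force: 60.7
```

Call:
{"fn": "drive_tool", "kwargs": {"plan": [{"x":0,"y":0,"z":0.02,"ax":0.0,"ay":0.0,"az":0,"hand":5},{"x":0,"y":0,"z":0.03,"ax":0.0,"ay":0.0,"az":0,"hand":5},{"x":0,"y":0,"z":0.03,"ax":0.0,"ay":0.0,"az":0,"hand":5}]}}

```text
clock: 9.3
eef_pos: [530.4, -121.9, 109.9]
tcp_rot: [3.141, -0.0, 0.269]
contact_force: [-0.4, 0.5, 6.2]
opening: 0.148
grasp_force: 60.8
```

Seat depth is about 8 mm at roughly 7 N. I'll turn gently and watch the side forces.

Call:
{"fn": "drive_tool", "kwargs": {"plan": [{"x":0,"y":0,"z":0,"ax":0.0,"ay":0.0,"az":-1,"hand":5},{"x":0,"y":0,"z":0,"ax":0.0,"ay":0.0,"az":-2,"hand":5},{"x":0,"y":0,"z":0,"ax":0.0,"ay":0.0,"az":-2,"hand":5}]}}

```text
clock: 9.6
eef_pos: [530.5, -122.1, 110.0]
tcp_rot: [3.141, -0.0, 0.482]
contact_force: [0.3, 0.6, 6.4]
opening: 0.154
grasp_force: 60.9
```

Run:
```python
from h import *
s=monitor.sense(); print(s["eef_pos"],s["tcp_rot"],s["contact_force"],s["wrist_torque"],s["qpos"])
```

```text
[ 530.54784366 -122.05500598  109.99456038] [ 3.14114873e+00 -3.14446800e-04  4.82363788e-01] [0.27367937 0.63736593 6.35022429] [-0.00977358 -0.03501576  0.02359889] [-2.28793090e-01  3.79098262e-01  1.90916499e+00 -1.74043821e-04
  8.52801425e-01  8.59753983e-01]
```

Turned 12° with almost no torque, so it is clear to turn. Continuing.

Call:
{"fn": "drive_tool", "kwargs": {"plan": [{"x":0,"y":0,"z":0,"ax":0.0,"ay":0.0,"az":-1,"hand":5},{"x":0,"y":0,"z":0,"ax":0.0,"ay":0.0,"az":-2,"hand":5},{"x":0,"y":0,"z":0,"ax":0.0,"ay":0.0,"az":-3,"hand":5},{"x":0,"y":0,"z":0,"ax":0.0,"ay":0.0,"az":-4,"hand":5},{"x":0,"y":0,"z":0,"ax":0.0,"ay":0.0,"az":-5,"hand":5},{"x":0,"y":0,"z":0,"ax":0.0,"ay":0.0,"az":-5,"hand":5}]}}

```text
clock: 10.2
eef_pos: [530.6, -122.1, 110.0]
tcp_rot: [3.141, -0.0, 1.006]
contact_force: [-0.2, 0.3, 7.0]
opening: 0.153
grasp_force: 60.9
```

Call:
{"fn": "drive_tool", "kwargs": {"plan": [{"x":0,"y":0,"z":0,"ax":0.0,"ay":0.0,"az":-1,"hand":5},{"x":0,"y":0,"z":0,"ax":0.0,"ay":0.0,"az":-2,"hand":5},{"x":0,"y":0,"z":0,"ax":0.0,"ay":0.0,"az":-3,"hand":5},{"x":0,"y":0,"z":0,"ax":0.0,"ay":0.0,"az":-4,"hand":5},{"x":0,"y":0,"z":0,"ax":0.0,"ay":0.0,"az":-4,"hand":5}]}}

```text
clock: 10.7
eef_pos: [530.6, -122.0, 110.0]
tcp_rot: [3.141, 0.0, 1.425]
contact_force: [-0.5, 0.5, 5.7]
opening: 0.15
grasp_force: 60.9
```

Call:
{"fn": "drive_tool", "kwargs": {"plan": [{"x":0,"y":0,"z":0,"ax":0.0,"ay":0.0,"az":-1,"hand":5},{"x":0,"y":0,"z":0,"ax":0.0,"ay":0.0,"az":-2,"hand":5},{"x":0,"y":0,"z":0,"ax":0.0,"ay":0.0,"az":-3,"hand":5},{"x":0,"y":0,"z":0,"ax":0.0,"ay":0.0,"az":-3.97,"hand":5},{"x":0,"y":0,"z":0,"ax":0.0,"ay":0.0,"az":-3.97,"hand":5}]}}

```text
clock: 11.2
eef_pos: [530.6, -122.0, 110.0]
tcp_rot: [3.141, 0.0, 1.84]
contact_force: [0.8, -0.1, 5.6]
opening: 0.152
grasp_force: 60.9
```

Call:
{"fn": "drive_tool", "kwargs": {"plan": [{"x":0,"y":0,"z":-0.04,"ax":0.0,"ay":0.0,"az":0,"hand":5},{"x":0,"y":0,"z":-0.06,"ax":0.0,"ay":0.0,"az":0,"hand":5},{"x":0,"y":0,"z":-0.06,"ax":0.0,"ay":0.0,"az":0,"hand":5}]}}

```text
clock: 11.5
eef_pos: [530.6, -122.0, 113.0]
tcp_rot: [3.141, 0.0, 1.837]
contact_force: [1.1, -0.2, 4.5]
opening: 0.148
grasp_force: 60.8
```

Call:
{"fn": "drive_tool", "kwargs": {"plan": [{"x":0,"y":0,"z":-0.02,"ax":0.0,"ay":0.0,"az":0,"hand":5},{"x":0,"y":0,"z":-0.03,"ax":0.0,"ay":0.0,"az":0,"hand":5},{"x":0,"y":0,"z":-0.03,"ax":0.0,"ay":0.0,"az":0,"hand":5}]}}

```text
clock: 11.8
eef_pos: [530.5, -122.0, 114.3]
tcp_rot: [3.141, 0.0, 1.837]
contact_force: [2.4, -0.4, 4.4]
opening: 0.151
grasp_force: 60.5
```

Call:
{"fn": "drive_tool", "kwargs": {"plan": [{"x":0,"y":0,"z":-0.02,"ax":0.0,"ay":0.0,"az":0,"hand":5},{"x":0,"y":0,"z":-0.02,"ax":0.0,"ay":0.0,"az":0,"hand":5},{"x":0,"y":0,"z":-0.02,"ax":0.0,"ay":0.0,"az":0,"hand":5}]}}

```text
clock: 12.1
eef_pos: [530.4, -122.0, 115.3]
tcp_rot: [3.141, 0.0, 1.837]
contact_force: [2.2, -1.4, 4.0]
opening: 0.15
grasp_force: 60.5
```

Call:
{"fn": "drive_tool", "kwargs": {"plan": [{"x":0,"y":0,"z":-0.02,"ax":0.0,"ay":0.0,"az":0,"hand":5},{"x":0,"y":0,"z":-0.02,"ax":0.0,"ay":0.0,"az":0,"hand":5},{"x":0,"y":0,"z":-0.02,"ax":0.0,"ay":0.0,"az":0,"hand":5}]}}

```text
clock: 12.4
eef_pos: [530.3, -121.9, 116.1]
tcp_rot: [3.142, 0.0, 1.837]
contact_force: [2.7, -2.1, -0.3]
opening: 0.153
grasp_force: 59.9
```

Run:
```python
from h import *
s=monitor.sense(); print(s["eef_pos"],s["tcp_rot"],s["contact_force"],s["wrist_torque"])
```

```text
[ 530.32529401 -121.90721183  116.1102723 ] [3.14156905e+00 3.34207398e-05 1.83697169e+00] [ 2.71608688 -2.09665115 -0.26247055] [-0.23677484 -0.61485037  0.01228975]
```

The force dropped sharply over the last millimetre, so the T-head is up in the groove. I'll let go and back off.

Call:
{"fn": "drive_tool", "kwargs": {"plan": [{"x":0,"y":0,"z":0,"ax":0.0,"ay":0.0,"az":0,"hand":20},{"x":0,"y":0,"z":0,"ax":0.0,"ay":0.0,"az":0,"hand":35},{"x":0,"y":0,"z":0,"ax":0.0,"ay":0.0,"az":0,"hand":45},{"x":0,"y":0,"z":0,"ax":0.0,"ay":0.0,"az":0,"hand":45},{"x":0,"y":0,"z":-0.5,"ax":0.0,"ay":0.0,"az":0,"hand":45},{"x":0,"y":0,"z":-1.5,"ax":0.0,"ay":0.0,"az":0,"hand":45},{"x":0,"y":0,"z":-2.5,"ax":0.0,"ay":0.0,"az":0,"hand":45},{"x":0,"y":0,"z":-2.5,"ax":0.0,"ay":0.0,"az":0,"hand":45}]}}

```text
clock: 13.2
eef_pos: [533.8, -122.7, 248.1]
tcp_rot: [3.132, 0.005, 1.837]
contact_force: [0.2, -0.8, -0.2]
opening: 0.525
grasp_force: 0.0
```

Call:
{"fn": "drive_tool", "kwargs": {"plan": [{"x":-4,"y":0,"z":-3.5,"ax":0.0,"ay":0.0,"az":0,"hand":45},{"x":-4,"y":0,"z":-3.5,"ax":0.0,"ay":0.0,"az":0,"hand":45},{"x":-4,"y":0,"z":-3.5,"ax":0.0,"ay":0.0,"az":0,"hand":45},{"x":-4,"y":0,"z":-3.5,"ax":0.0,"ay":0.0,"az":0,"hand":45},{"x":-4,"y":0,"z":-3.5,"ax":0.0,"ay":0.0,"az":0,"hand":45},{"x":-4,"y":0,"z":-3.5,"ax":0.0,"ay":0.0,"az":0,"hand":45}]}}

```text
clock: 13.8
eef_pos: [583.8, -318.5, 419.5]
tcp_rot: [3.139, 0.004, 1.835]
contact_force: [0.8, 0.2, 0.7]
opening: 0.532
grasp_force: 0.0
```

Run:
```python
from h import *
t=imaging.grab_frame("top"); q=imaging.grab_frame("side")
c=lambda im,x,y:cv2.resize(im[y:y+50,x:x+50,::-1],None,fx=8,fy=8,interpolation=cv2.INTER_CUBIC)
cv2.imwrite("pics/c4.png",np.clip(np.hstack([c(t,293,205),c(q,220,192)])*1.4+10.,0,255).astype(np.uint8))
```

```text
(no output)
```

View pics/c4.png

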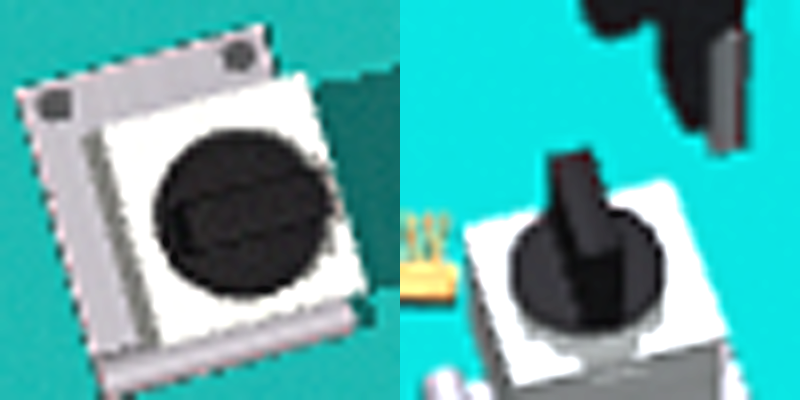

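The knob sits on the clamp head with its flange at crop (243,213) in the top view. The bar lies along the foot's y, upright, and the gripper is clear.

```bash
python3 -c "
from rig import r
print(r.sign_off())"
```

```text
the job is handed in; nothing more can be done
None
```

The knob is out of the rest, through the slot and turned a quarter turn; by feel and by the last picture it is locked, and the job was handed in at about 14 s. The highest vertical load I read on the bracket was about 16 N.

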